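# Change over from sample bay to filter bay on a lab analyser

## Robot

A 6-joint arm with a two-finger parallel gripper is mounted at the origin on the work surface. World frame = base frame: x ahead of the robot, y to its left, z up, the work surface at z = 0. Lengths are in mm, angles in rad, forces in N, time in s.
With the tool pointing down it reaches from about 350 to 875 mm from the base axis. Payload 4.2 kg.
Tool frame: the origin (TCP) lies at the very end of the fingers, on their centre line; the grasp point (between the pads) lies 19 mm behind it; z points along the fingers, y is the line along which they close (so a half turn about z gives the same grasp; the last joint's range is limited). The gripper opens to 85 mm and grips with 20 to 120 N. Pads are 22 mm wide; open, the fingers measure 114 mm over their backs; the gripper's body (76 mm by 85 mm) begins 54 mm behind the grasp point. The pads swing forward as they close: fully open they stand 13 mm farther back than shut.
Start: joints at [1.422, 0.385, 0.008, 0, -1.194, -0.259], TCP at [247.836, 573.739, 231.312] pointing down, gripper open.
Joint ranges: [-3.14, 3.14], [-1.21, 2.06], [-1.07, 1.41], [-3.16, 2.05], [-2.99, -0.16], [-3.1, 3.1]. Speed limits (rad/s): [2.79, 2.79, 3.14, 3.14, 3.14, 3.14].

## Interface

Orientations are given as a unit quaternion [x, y, z, w].
In Python, from bench import arm, optics gives the robot as it stands. The module is installed in compiled form; this text tells all that it offers.
- The arm moves only by the tool step_arm, never from a script. Its argument "motion" is a list of rows, each an object with "dr": the turn, a rotation vector about the tool's x, y, z in units of 8 degrees (1.0 is 8 degrees), a list of three; "slide": the shift along the tool's x, y, z in mm, a list of three; "jaw": the finger opening in mm, from 0 to 85.4. A call has exactly 8 rows; each row is the pose to reach, as a shift and turn from the pose commanded when the call began, along the tool's axes at that moment; what a row does not reach only later rows make up. A row lasts 1/8 s, in which the tool goes at most 62.5 mm and 10.7 degrees, less where a joint would pass 70% of its speed; a pose out of reach is approached as far as the arm can. A call with a gripper value outside its range is refused whole. The fingers move at their own pace and stop on an object; the grip force is fixed at half the most. Time passes only in rows, so rows that repeat a pose let the fingers close, or fill a call up. It gives the time, the measured TCP pose, the force, the opening and the grip force at its end, in the units of the state.
- arm.read_state(): the state, without advancing time (a new reading comes with each control period).
- optics.get_image(name): name is "scene" or "side" or "wrist"; returns the picture (400x640x3 uint8, blue, green, red); there is no depth.
- optics.camera_info(name): a dict with "camera_matrix" (3x3 intrinsics, pixels), "view" (4x4, takes a point from world to camera coordinates); the wrist camera has in their place "T_tool_cam" (4x4, takes a point from camera to tool coordinates, whose origin is the TCP and whose axes are the flange's). Camera axes: x right, y up, looking along -z (the intrinsics and any distortion apply to the point x, -y, -z); pixel columns grow to the right and rows downward; lengths in mm; the calibration is good to about 2 mm. A picture is of the moment at which its call begins: read the wrist's pose just before it. camera_info takes no time and is no camera call.
- arm.job_done(): hands the job in; it is judged then, once.
The state is a dict: "clock": time; "joints": joint angles; "joint_vel": joint speeds; "joint_efforts": joint torques, N m; "position": TCP position; "ee_rot": TCP orientation; "contact_force": force on the tool from outside, world axes, zero at the start; "wrist_torque": the same for the moment, N m; "gripper_width": finger opening in mm; "grasp_force": force on a finger pad.
Only numpy, scipy, OpenCV 4.12 (cv2) and the standard library are available. Lean on these libraries where they do the work, as an engineer would, in place of code of your own. Each camera call takes 0.05 s, during which the arm holds its last target. There are 200 camera calls.

## Task

The three black cases on the lab bench have fronts that hinge down: two wide sample bays and one narrow filter bay. Push the open sample bay's door up until it is fully shut, and only then pull the narrow filter bay's door all the way down and leave it down for a filter change. Keep the other wide bay shut and do not disturb the jar standing in front of it.

Things in the scene. Friction and masses are not known exactly. Their poses are not given: they have to be found in the camera images.
- sample_door (a joint): Door of the sample bay that hangs open at the start: black case 190 mm wide, 200 deep, 172 high, one of two alike. 0 = shut (upright), grows as it comes down towards the robot, stop at 1.5 rad (about level). Stays where left (stiff hinge, 0.4 N m; 1 to 5 N at the bar). Panel 125 mm high, 12 mm thick.
- sample_door_bar (a point): Middle of the open sample bay door's grip bar: aluminium, round, 11 mm thick, 120 mm long, parallel to the hinge, in the door's plane, 45 mm beyond the panel's free edge on a post at each end. Frame turns with the door: y along bar, z from hinge to bar, -x out of the front. Hinge: 170 mm along -z, 45 mm above the bench. Bar height: shut 215 mm, down 57 mm; flat case top 172 mm.
- filter_door (a joint): Door of the filter bay: the narrow black case, 130 mm wide, 200 deep, 172 high; shut at the start. 0 = shut (upright), grows as it comes down towards the robot, stop at 1.5 rad (about level). Stays where left (stiff hinge, 0.4 N m; 1 to 5 N at the bar). Panel 125 mm high, 12 mm thick.
- filter_door_bar (a point): Middle of the filter bay door's grip bar: aluminium, round, 11 mm thick, 90 mm long, parallel to the hinge, in the door's plane, 45 mm beyond the panel's free edge on a post at each end. Frame turns with the door: y along bar, z from hinge to bar, -x out of the front. Hinge: 170 mm along -z, 45 mm above the bench. Bar height: shut 215 mm, down 57 mm; flat case top 172 mm.
- spare_door (a joint): Door of the spare sample bay: the other wide case, shut at the start, to stay shut. 0 = shut (upright), grows as it comes down towards the robot, stop at 1.5 rad (about level). Stays where left (stiff hinge, 0.4 N m; 1 to 5 N at the bar). Panel 125 mm high, 12 mm thick.
- jar: Loose amber jar, 52 mm across, 60 mm high, origin at the centre of its foot; it stands on the bench in front of the spare bay, 60 to 150 mm from its shut door.

How it is judged:
By the outcome, as a careful person would: the job done as asked, in the order asked, and still so for the second after the job is handed in, with the robot touching nothing.
It also fails if it takes over 61 s, if anything falls off the work surface, if the arm or the gripper's body presses on something with over 40 N, if the wrist force passes 120 N, or if a joint passes its speed limit or range.

## Working session

There is one attempt and no reset: what is moved stays moved. The work goes in short steps, Python scripts to look and compute and a tool call to move; the robot and the scene stay as the last step left them, time stands still between calls to the robot, and variables do not carry over. Pictures are saved under pics/ and viewed, at most 10 in all, crops included, and the job is handed in when it is done.

Besides the shell and the picture viewer there is one more tool, called after "Request:" as name(argument=value, ...) on one line, values as JSON. step_arm: Moves the arm, as the interface text tells. Its arguments: {"type":"object","properties":{"motion":{"type":"array","items":{"type":"object","properties":{"dr":{"type":"array","items":{"type":"number"}},"slide":{"type":"array","items":{"type":"number"}},"jaw":{"type":"number"}}}}},"required":["motion"]}

```bash
mkdir -p pics
python3 - <<'E'
from bench import arm, optics
import cv2
for n in ("scene","side"):
    cv2.imwrite(f"pics/{n}0.png", optics.get_image(n)); i=optics.camera_info(n); print(n,i)
print(optics.camera_info("wrist")); print(arm.read_state())
E
```

```text
scene {'camera_matrix': array([[505.85105308,   0.        , 319.92651373],
       [  0.        , 505.85105308, 197.19299764],
       [  0.        ,   0.        ,   1.        ]]), 'view': array([[-5.62874435e-01,  8.26535423e-01, -3.40064524e-03,
         3.15369405e+02],
       [-6.82479182e-01, -4.62442709e-01,  5.66011402e-01,
         3.17247336e+02],
       [ 4.66255870e-01,  3.20914218e-01,  8.24390398e-01,
        -1.58411004e+03],
       [ 0.00000000e+00,  0.00000000e+00,  0.00000000e+00,
         1.00000000e+00]])}
side {'camera_matrix': array([[381.91124268,   0.        , 317.66123738],
       [  0.        , 381.91124268, 203.18948583],
       [  0.        ,   0.        ,   1.        ]]), 'view': array([[-9.90574174e-01, -1.36970441e-01,  1.37995783e-03,
         5.51996237e+02],
       [ 8.51037297e-02, -6.07516156e-01,  7.89735067e-01,
        -1.68853202e+02],
       [-1.07332013e-01,  7.82408601e-01,  6.13446510e-01,
        -9.06663023e+02],
       [ 0.00000000e+00,  0.00000000e+00,  0.00000000e+00,
         1.00000000e+00]])}
{'camera_matrix': array([[349.98070191,   0
[... 501 characters left out ...]
'joints': array([ 1.42161962e+00,  3.85474046e-01,  6.74761639e-03, -4.18606438e-04,
       -1.19399250e+00, -2.58633299e-01]), 'joint_vel': array([ 0.0005711 , -0.00159157,  0.00456394,  0.00097373,  0.00148639,
       -0.00111902]), 'joint_efforts': array([-7.51367443e-04, -3.93319702e+01,  1.88929796e+01,  4.19794500e+00,
       -2.58243381e-03,  7.71117186e-06]), 'position': array([247.63704717, 573.27623679, 230.33096896]), 'ee_rot': array([ 9.79267197e-01, -2.02570471e-01, -1.41670170e-04,  9.70502792e-04]), 'contact_force': array([0.46510213, 0.44055825, 0.41914929]), 'wrist_torque': array([ 0.06105415, -0.05387988, -0.00139853]), 'grasp_force': 0.0, 'gripper_width': 85.5956480197716}
```

View pics/scene0.png

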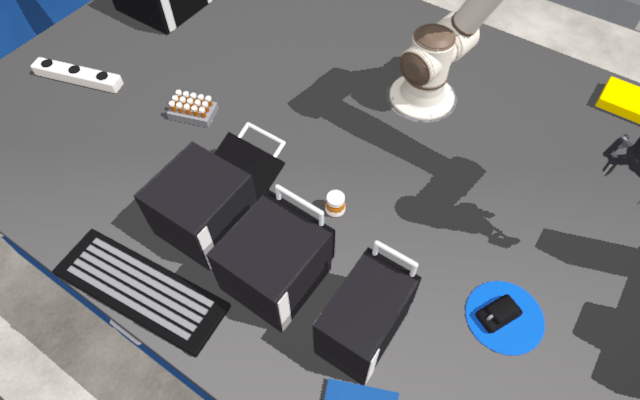

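View pics/side0.png

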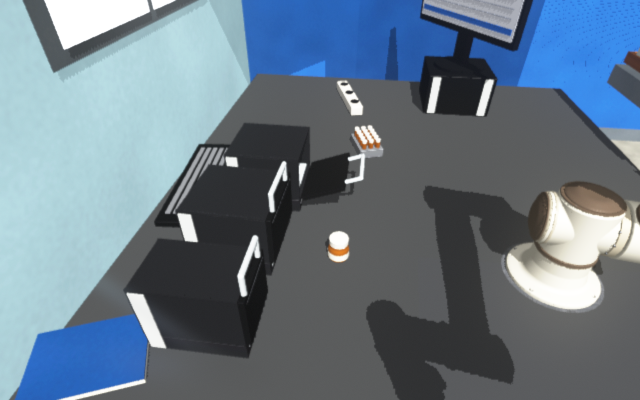

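The scene view shows the open sample bay on the left, with its bar around (265,133). The spare bay is in the middle (bar around (300,204)) with the jar at (336,204) in front. The narrow filter bay is on the right (bar around (395,258)). In the side view the three bars are at about (363,168), (279,187) and (250,265). I'll enlarge the bars next.

Run:
```python
import cv2, numpy as np
s=cv2.imread("pics/scene0.png"); d=cv2.imread("pics/side0.png")
R=[(s,230,115),(s,270,175),(s,365,230),(d,325,140),(d,255,155),(d,220,230)]
t=[cv2.resize(i[y:y+66,x:x+66],(264,264),interpolation=cv2.INTER_CUBIC) for i,x,y in R]
for k in t:
    for p in range(0,264,40): cv2.line(k,(p,0),(p,6),(0,255,0),1); cv2.line(k,(0,p),(6,p),(0,255,0),1)
cv2.imwrite("pics/crops.png",np.vstack([np.hstack(t[:3]),np.hstack(t[3:])]))
```

```text
(no output)
```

View pics/crops.png

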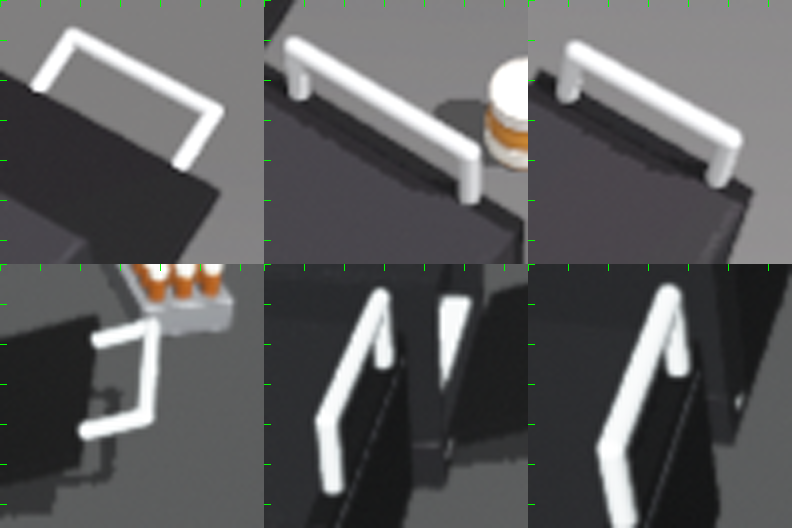

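Bar ends read from the crops, in full-image pixels:

| Bar | Scene | Side |
|---|---|---|
| Sample | (248,124), (284.2,142.8) | (363,155.5), (361.8,177.5) |
| Spare | (277,186.5), (321.2,213.2) | (284,163), (270,194.2) |
| Filter | (376.2,242), (416.8,265) | (255,237.2), (240.8,276.2) |

```bash
cat > h.py <<'E'
import numpy as np, cv2
from bench import arm, optics
F=np.diag([1,-1,-1.])
def P(n):
    i=optics.camera_info(n); return i["camera_matrix"]@F@i["view"][:3]
def tri(a,b):
    X=cv2.triangulatePoints(P("scene"),P("side"),np.array(a,float).reshape(2,1),np.array(b,float).reshape(2,1)).ravel(); X=X[:3]/X[3]
    e=[np.round((lambda q:q[:2]/q[2])(P(n)@np.r_[X,1])-p,1) for n,p in (("scene",a),("side",b))]
    return X,e
E
python3 - <<'E'
from h import *
np.set_printoptions(precision=1,suppress=True)
D=dict(sample=[(248,124),(363,155.5),(284.2,142.8),(361.8,177.5)],spare=[(277,186.5),(284,163),(321.2,213.2),(270,194.2)],filt=[(376.2,242),(255,237.2),(416.8,265),(240.8,276.2)])
for n,q in D.items():
    A,ea=tri(q[0],q[1]);B,eb=tri(q[2],q[3]); d=B-A
    print(n,A,B,"mid",(A+B)/2,"len",np.linalg.norm(d),"yaw",np.degrees(np.arctan2(d[1],d[0])),ea,eb)
print("jar lid",tri((336,197),(339,239)))
E
```

```text
sample [ 465.5 -300.5  108.6] [ 464.6 -178.7  110.6] mid [ 465.  -239.6  109.6] len 121.77419484770064 yaw 90.42373479202851 [array([ 0. , -0.4]), array([-0.5,  0.5])] [array([-0. , -0.8]), array([-0.9,  1. ])]
spare [645.9 -56.1 216.9] [649.4  64.7 216.1] mid [647.7   4.3 216.5] len 120.91732330865509 yaw 88.37293647164456 [array([-0.1, -0.6]), array([-0.7,  0.8])] [array([-0. , -0.3]), array([-0.4,  0.4])]
filt [645.  198.3 218. ] [644.  291.6 217.5] mid [644.5 245.  217.8] len 93.26151749505566 yaw 90.6236106711804 [array([-0.1, -0.4]), array([-0.6,  0.6])] [array([-0.2, -0.8]), array([-1.2,  1.2])]
jar lid (array([504.6,  12.1,  59.4]), [array([-0. , -0.2]), array([-0.2,  0.2])])
```

The geometry checks out: bar lengths are 122 and 93 mm, and the shut bars are at 217 mm against the 215 given. The sample bar is at (465,-240,109), so the door is at about 1.19 rad with its hinge at x≈623. The first move goes to a via point with the fingers shut, turning tool y to lie along −X.

Request:
step_arm(motion=[{"dr": [0, 0, 1], "slide": [40, 38, -1], "jaw": 0}, {"dr": [0, 0, 2.1], "slide": [83, 80, -2], "jaw": 0}, {"dr": [0, 0, 3.3], "slide": [127, 121, -3], "jaw": 0}, {"dr": [0, 0, 4.5], "slide": [171, 163, -4], "jaw": 0}, {"dr": [0, 0, 5.7], "slide": [215, 205, -5], "jaw": 0}, {"dr": [0, 0, 6.9], "slide": [259, 247, -6], "jaw": 0}, {"dr": [0, 0, 7.8], "slide": [303, 289, -7], "jaw": 0}, {"dr": [0, 0, 8.32], "slide": [345, 330, -9], "jaw": 0}])

```text
clock: 1.1
position: [433.8, 132.0, 240.2]
ee_rot: [-0.707, 0.708, 0.0, -0.0]
contact_force: [1.5, -0.2, 0.4]
gripper_width: 0.1
grasp_force: 0.0
```

Request:
step_arm(motion=[{"dr": [0, 0, 0], "slide": [45, 5, 5], "jaw": 0}, {"dr": [0, 0, 0], "slide": [95, 10, 10], "jaw": 0}, {"dr": [0, 0, 0], "slide": [150, 15, 20], "jaw": 0}, {"dr": [0, 0, 0], "slide": [205, 20, 35], "jaw": 0}, {"dr": [0, 0, 0], "slide": [260, 25, 60], "jaw": 0}, {"dr": [0, 0, 0], "slide": [310, 28, 95], "jaw": 0}, {"dr": [0, 0, 0], "slide": [350, 30, 135], "jaw": 0}, {"dr": [0, 0, 0], "slide": [372, 30, 164], "jaw": 0}])

```text
clock: 2.1
position: [402.9, -239.6, 74.4]
ee_rot: [-0.707, 0.707, 0.001, -0.001]
contact_force: [0.4, 0.3, -0.6]
gripper_width: 0.4
grasp_force: 0.0
```

Request:
step_arm(motion=[{"dr": [0, 0, 0], "slide": [0, -22, 0], "jaw": 0}, {"dr": [0, 0, 0], "slide": [0, -40, 0], "jaw": 0}, {"dr": [0, 0, 0], "slide": [0, -49, -15], "jaw": 0}, {"dr": [0, 0, 0], "slide": [0, -57, -31], "jaw": 0}, {"dr": [0, 0, 0], "slide": [0, -67, -45], "jaw": 0}, {"dr": [0, 0, 0], "slide": [0, -78, -57], "jaw": 0}, {"dr": [0, 0, 0], "slide": [0, -90, -69], "jaw": 0}, {"dr": [0, 0, 0], "slide": [0, -104, -79], "jaw": 0}])

```text
clock: 3.1
position: [500.0, -237.4, 155.2]
ee_rot: [0.707, -0.707, -0.008, 0.006]
contact_force: [-17.3, 2.1, 14.2]
gripper_width: 0.0
grasp_force: 8.6
```

Run:
```python
from h import *
cv2.imwrite("pics/side1.png",optics.get_image("side")[100:330,180:480])
```

```text
(no output)
```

View pics/side1.png

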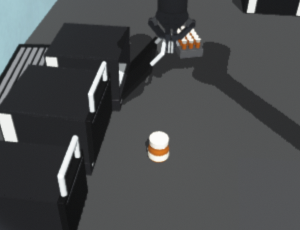

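The side view shows the fingers pressing the sample bar near (163,50) in the crop, with the door about half up. The jar and the other doors are unmoved. I'll carry on along the arc.

Request:
step_arm(motion=[{"dr": [0, 0, 0], "slide": [0, -13, -11], "jaw": 0}, {"dr": [0, 0, 0], "slide": [0, -28, -20], "jaw": 0}, {"dr": [0, 0, 0], "slide": [0, -44, -27], "jaw": 0}, {"dr": [0, 0, 0], "slide": [0, -60, -32], "jaw": 0}, {"dr": [0, 0, 0], "slide": [0, -77, -34], "jaw": 0}, {"dr": [0, 0, 0], "slide": [0, -92, -35], "jaw": 0}, {"dr": [0, 0, 0], "slide": [0, -100, -35], "jaw": 0}, {"dr": [0, 0, 0], "slide": [0, -105, -35], "jaw": 0}])

```text
clock: 4.15
position: [604.8, -237.9, 190.1]
ee_rot: [0.707, -0.707, -0.008, 0.007]
contact_force: [-25.9, 2.2, 14.5]
gripper_width: 0.2
grasp_force: 13.1
```

Request:
step_arm(motion=[{"dr": [0, 0, 0], "slide": [0, -4, 0], "jaw": 0}, {"dr": [0, 0, 0], "slide": [0, -8, 0], "jaw": 0}, {"dr": [0, 0, 0], "slide": [0, -12, 0], "jaw": 0}, {"dr": [0, 0, 0], "slide": [0, -12, 0], "jaw": 0}, {"dr": [0, 0, 0], "slide": [0, -12, 0], "jaw": 0}, {"dr": [0, 0, 0], "slide": [0, -12, 0], "jaw": 0}, {"dr": [0, 0, 0], "slide": [0, -12, 0], "jaw": 0}, {"dr": [0, 0, 0], "slide": [0, -12, 0], "jaw": 0}])

```text
clock: 5.15
position: [604.8, -237.8, 190.4]
ee_rot: [-0.706, 0.708, 0.019, -0.015]
contact_force: [-45.9, 4.5, 23.0]
gripper_width: -0.0
grasp_force: 23.5
```

Run:
```python
from h import *
cv2.imwrite("pics/side2.png",cv2.resize(optics.get_image("side")[110:290,190:390],None,fx=3,fy=3))
```

```text
(no output)
```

View pics/side2.png

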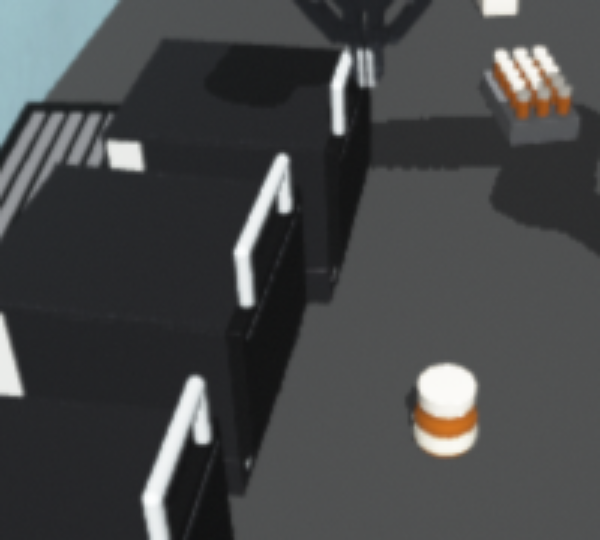

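The tool stayed at x=604.8 while the force rose from 26 to 46 N, so the door is against its stop. The picture shows it upright and its case front closed. I'll back off, lift, and cross to the filter bay with the jaws opening.

Request:
step_arm(motion=[{"dr": [0, 0, 0], "slide": [0, 20, 0], "jaw": 0}, {"dr": [0, 0, 0], "slide": [0, 50, 0], "jaw": 0}, {"dr": [0, 0, 0], "slide": [0, 80, -20], "jaw": 0}, {"dr": [0, 0, 0], "slide": [0, 90, -65], "jaw": 40}, {"dr": [0, 0, 0], "slide": [-40, 90, -105], "jaw": 85}, {"dr": [0, 0, 0], "slide": [-95, 85, -120], "jaw": 85}, {"dr": [0, 0, 0], "slide": [-155, 75, -125], "jaw": 85}, {"dr": [0, 0, 0], "slide": [-210, 65, -130], "jaw": 85}])

```text
clock: 6.2
position: [559.8, -25.9, 320.5]
ee_rot: [0.708, -0.707, 0.0, -0.001]
contact_force: [0.5, 0.2, 0.2]
gripper_width: 85.0
grasp_force: 0.0
```

Request:
step_arm(motion=[{"dr": [0, 0, 0], "slide": [-45, -12, 0], "jaw": 85}, {"dr": [0, 0, 0], "slide": [-95, -26, 0], "jaw": 85}, {"dr": [0, 0, 0], "slide": [-145, -42, 0], "jaw": 85}, {"dr": [0, 0, 0], "slide": [-195, -58, 0], "jaw": 85}, {"dr": [0, 0, 0], "slide": [-240, -74, 0], "jaw": 85}, {"dr": [0, 0, 0], "slide": [-265, -83, 5], "jaw": 85}, {"dr": [0, 0, 0], "slide": [-274, -86, 15], "jaw": 85}, {"dr": [0, 0, 0], "slide": [-274, -86, 20], "jaw": 85}])

```text
clock: 7.2
position: [645.0, 246.1, 298.5]
ee_rot: [0.708, -0.707, -0.0, 0.001]
contact_force: [0.9, 0.1, -0.0]
gripper_width: 85.1
grasp_force: 0.0
```

Run:
```python
from h import *
from scipy.spatial.transform import Rotation as R
s=arm.read_state(); im=optics.get_image("wrist"); cv2.imwrite("pics/w1.png",im)
i=optics.camera_info("wrist"); T=np.eye(4); T[:3,:3]=R.from_quat(s["ee_rot"]).as_matrix(); T[:3,3]=s["position"]
V=np.linalg.inv(T@i["T_tool_cam"]); M=i["camera_matrix"]@F@V[:3]
for X in ([644.5,200,215],[644.5,245,215],[644.5,290,215]):
    q=M@np.r_[X,1]; print(X,q[:2]/q[2])
print(s["position"])
```

```text
[644.5, 200, 215] [314.34775345 141.46437605]
[644.5, 245, 215] [314.19177208 207.0329797 ]
[644.5, 290, 215] [314.05352174 265.14813729]
[645.03678532 246.12220037 298.48527216]
```

View pics/w1.png

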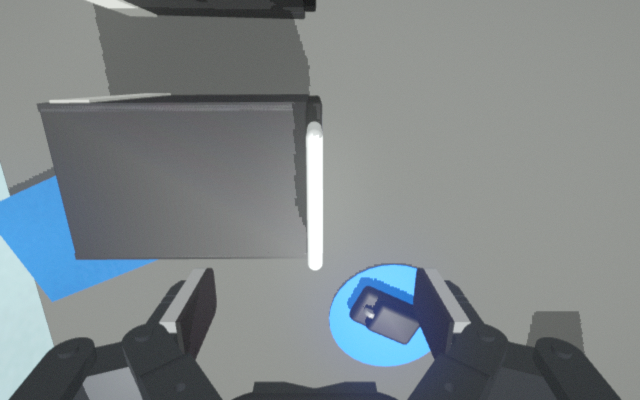

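The wrist view shows the filter bar centred at column 315, rows 125–268, between the fingers as predicted (x≈644.5). Next: descend and grip.

Request:
step_arm(motion=[{"dr": [0, 0, 0], "slide": [2, 0, 30], "jaw": 85}, {"dr": [0, 0, 0], "slide": [3, 0, 70], "jaw": 85}, {"dr": [0, 0, 0], "slide": [3, 0, 95], "jaw": 60}, {"dr": [0, 0, 0], "slide": [3, 0, 103], "jaw": 40}, {"dr": [0, 0, 0], "slide": [3, 0, 103], "jaw": 0}, {"dr": [0, 0, 0], "slide": [3, 0, 103], "jaw": 0}, {"dr": [0, 0, 0], "slide": [3, 0, 103], "jaw": 0}, {"dr": [0, 0, 0], "slide": [3, 0, 103], "jaw": 0}])

```text
clock: 8.25
position: [645.0, 243.2, 199.3]
ee_rot: [0.708, -0.706, 0.0, -0.0]
contact_force: [-5.2, -0.2, 5.4]
gripper_width: 8.9
grasp_force: 58.8
```

Request:
step_arm(motion=[{"dr": [0, 0, 0], "slide": [0, 17, 1], "jaw": 0}, {"dr": [0, 0, 0], "slide": [0, 34, 3], "jaw": 0}, {"dr": [0, 0, 0], "slide": [0, 53, 9], "jaw": 0}, {"dr": [0, 0, 0], "slide": [0, 72, 16], "jaw": 0}, {"dr": [0, 0, 0], "slide": [0, 90, 26], "jaw": 0}, {"dr": [0, 0, 0], "slide": [0, 107, 38], "jaw": 0}, {"dr": [0, 0, 0], "slide": [0, 122, 52], "jaw": 0}, {"dr": [0, 0, 0], "slide": [0, 133, 64], "jaw": 0}])

```text
clock: 9.25
position: [513.6, 242.5, 134.7]
ee_rot: [0.708, -0.706, 0.001, -0.001]
contact_force: [2.8, -4.8, 2.0]
gripper_width: 8.5
grasp_force: 63.9
```

Request:
step_arm(motion=[{"dr": [0, 0, 0], "slide": [0, 10, 14], "jaw": 0}, {"dr": [0, 0, 0], "slide": [0, 18, 29], "jaw": 0}, {"dr": [0, 0, 0], "slide": [0, 25, 44], "jaw": 0}, {"dr": [0, 0, 0], "slide": [0, 31, 60], "jaw": 0}, {"dr": [0, 0, 0], "slide": [0, 34, 77], "jaw": 0}, {"dr": [0, 0, 0], "slide": [0, 36, 94], "jaw": 0}, {"dr": [0, 0, 0], "slide": [0, 36, 99], "jaw": 0}, {"dr": [0, 0, 0], "slide": [0, 36, 103], "jaw": 0}])

```text
clock: 10.25
position: [475.4, 242.2, 34.6]
ee_rot: [0.708, -0.706, 0.0, 0.002]
contact_force: [-20.9, -5.4, 51.6]
gripper_width: 8.6
grasp_force: 74.9
```

The force rose to about 50 N, so the door is on its stop. I'll ease the load, open the jaws a little (the panel edge is close), and then lift clear.

Request:
step_arm(motion=[{"dr": [0, 0, 0], "slide": [0, -2, -3], "jaw": 0}, {"dr": [0, 0, 0], "slide": [0, -2, -3], "jaw": 20}, {"dr": [0, 0, 0], "slide": [0, -2, -3], "jaw": 32}, {"dr": [0, 0, 0], "slide": [0, -2, -3], "jaw": 32}, {"dr": [0, 0, 0], "slide": [0, -2, -3], "jaw": 32}, {"dr": [0, 0, 0], "slide": [0, -2, -20], "jaw": 32}, {"dr": [0, 0, 0], "slide": [0, -2, -60], "jaw": 32}, {"dr": [0, 0, 0], "slide": [0, -2, -110], "jaw": 32}])

```text
clock: 11.25
position: [478.1, 242.5, 140.4]
ee_rot: [0.708, -0.707, -0.0, 0.001]
contact_force: [0.3, 0.9, -0.5]
gripper_width: 31.9
grasp_force: 0.0
```

Run:
```python
from h import *
a=optics.get_image("scene")[80:400,120:480]; b=optics.get_image("side")[110:370,100:400]
cv2.imwrite("pics/chk.png",np.vstack([cv2.copyMakeBorder(a,0,0,0,0,0),cv2.copyMakeBorder(b,0,0,0,60,0)]))
```

```text
(no output)
```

View pics/chk.png

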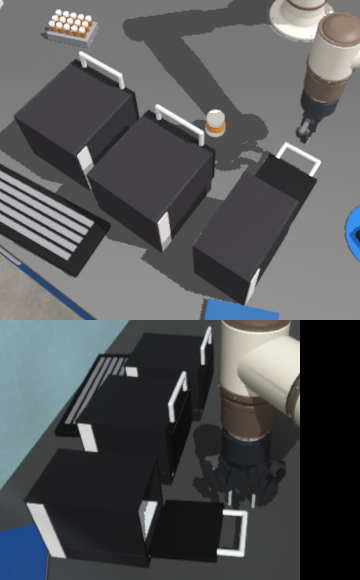

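The check picture shows the filter door lying level with its bar free, the sample and spare doors upright, and the jar untouched. I'll check the bar positions numerically.

Run:
```python
from h import *
np.set_printoptions(precision=1,suppress=True)
print(tri((405,226),(344,301)),tri((440,242),(344,344)))
print(tri((203,137),(309,120)),tri((243,164),(302,149)))
```

```text
(array([480.6, 198.7,  61.7]), [array([-0.2, -1.3]), array([-2.,  2.])]) (array([471.8, 290.4,  58.5]), [array([-0.2, -1. ]), array([-1.6,  1.7])])
(array([ 625.5, -293.4,  212.8]), [array([-0., -1.]), array([-1. ,  1.1])]) (array([ 624.1, -175.4,  188.8]), [array([-0. , -0.4]), array([-0.4,  0.5])])
```

Filter bar at about 60 mm (57 expected) and sample bar above its hinge at x≈625. I'll press once on the filter bar with shut fingers to make sure it is fully down.

Request:
step_arm(motion=[{"dr": [0, 0, 0], "slide": [0, 2, 0], "jaw": 0}, {"dr": [0, 0, 0], "slide": [0, 2, 30], "jaw": 0}, {"dr": [0, 0, 0], "slide": [0, 2, 60], "jaw": 0}, {"dr": [0, 0, 0], "slide": [0, 2, 72], "jaw": 0}, {"dr": [0, 0, 0], "slide": [0, 2, 78], "jaw": 0}, {"dr": [0, 0, 0], "slide": [0, 2, 83], "jaw": 0}, {"dr": [0, 0, 0], "slide": [0, 2, 86], "jaw": 0}, {"dr": [0, 0, 0], "slide": [0, 2, 86], "jaw": 0}])

```text
clock: 12.35
position: [475.8, 242.2, 61.6]
ee_rot: [0.709, -0.706, 0.001, 0.001]
contact_force: [-18.3, -6.8, 46.1]
gripper_width: 0.2
grasp_force: 22.8
```

Contact at z=61.6 against an expected bar top of 62.5 with 46 N, so the door is on its stop. Now lift off.

Request:
step_arm(motion=[{"dr": [0, 0, 0], "slide": [0, 0, -20], "jaw": 0}, {"dr": [0, 0, 0], "slide": [0, 0, -60], "jaw": 0}, {"dr": [0, 0, 0], "slide": [0, 0, -110], "jaw": 0}, {"dr": [0, 0, 0], "slide": [0, 0, -150], "jaw": 0}, {"dr": [0, 0, 0], "slide": [0, 0, -170], "jaw": 0}, {"dr": [0, 0, 0], "slide": [0, 0, -180], "jaw": 0}, {"dr": [0, 0, 0], "slide": [0, 0, -180], "jaw": 0}, {"dr": [0, 0, 0], "slide": [0, 0, -180], "jaw": 0}])

```text
clock: 13.35
position: [476.0, 242.7, 233.1]
ee_rot: [0.708, -0.707, -0.0, 0.001]
contact_force: [0.4, -0.6, 0.5]
gripper_width: 0.3
grasp_force: 0.0
```

```bash
python3 -c "
from bench import arm
s=arm.read_state(); print(s['position'],s['contact_force']); print(arm.job_done())"
```

```text
[476.0264643  242.68683173 233.08558637] [ 0.4190764  -0.57051805  0.46986735]
the job is handed in; nothing more can be done
None
```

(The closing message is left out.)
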